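# Bring the slim powder jar to the latch and lock the turntable

## Task

The tall, slim jar is the one needed next. With one fingertip, push the turntable round by its upright dividers until the rim notch beside that jar faces the steel latch arm, then push the latch arm by its tab until its nose is fully home in that notch and the turntable is locked. Keep all four jars standing in their places: do not lift, tip or push on them, and leave the things lying around the turntable alone.

Things in the scene. Friction and masses are not known exactly. Their poses are not given: they have to be found in the camera images.
- foot: fixed grey foot under the turntable, a 200 mm disc lying on the shelf; origin at its centre on the shelf surface, which is the turning axis of the tray. The latch sits on its -x side: the latch's home is 126 mm out along the foot's -x axis
- tray: grey plastic turntable tray, 260 mm across, turns either way without end about its z (vertical); about 1 to 2 N at the dividers moves it and it stays where it is left. Origin on the turning axis, 16 mm above the shelf. The jars stand in wells (56 mm wide, collar 6 mm high) on its floor, 28 mm above the shelf, at radius 75 mm on the four diagonals (45 deg between its x and y axes)
- divider (a point): one of the tray's four equal upright dividers, which run out like spokes along the tray's +x, +y, -x and -y from the hub to radius 119 mm: the top of the outer end of the one along +x (at radius 119 mm). Each is 5 mm thick and 60 mm high; its top is 88 mm above the shelf
- notch (a point): one of four equal notches, 20 mm wide, through the tray's rim (rim from radius 120 to 130 mm, top 36 mm above the shelf), one on each diagonal of the tray, straight outside each jar: the middle of the one between the tray's +x and +y, at radius 125 mm, at rim top height
- slim_jar: the wanted jar: frosted white with a screw lid, the tallest and slimmest of the four: 78 mm tall, body 40 mm and lid 33 mm across; bottom-heavy, loose, stands on the tray; origin at the centre of its underside
- jar_a: one of three equal squat jars, frosted white, 47 mm tall and 49 mm across; loose, stands on the tray; origin at the centre of its underside
- jar_b: one of three equal squat jars, frosted white, 47 mm tall and 49 mm across; loose, stands on the tray; origin at the centre of its underside
- jar_c: one of three equal squat jars, frosted white, 47 mm tall and 49 mm across; loose, stands on the tray; origin at the centre of its underside
- latch (a joint): swing of the steel latch arm about its upright pivot, rad: 0 = fully home against its stop; positive = swung out from the tray (at most 0.8). Swings level, under 1 N moves it, stays where it is left. Its nose, 9 mm wide with a round end, reaches 9 mm into a notch that faces it; elsewhere the rim stops it at about 0.1 rad
- latch_pivot (a point): the latch arm's upright pivot, 18 mm above the shelf, fixed on the foot at its x -130, y +75 mm
- latch_tab (a point): top middle of the upright finger tab at the free end of the latch arm: 26 mm wide, 5 mm thick, from 19 to 63 mm above the shelf, 116 mm from the pivot. Its axes turn with the arm. When home it is at the foot's x -147, y -40 mm with axes as the foot's, broad faces looking to -x and +x; pushing the outer (-x) face towards the tray swings the latch home
- lens_cap: matte black camera lens cap, 68 mm across, 9 mm thick, lying flat; a bystander
- magnifier: brass-rimmed hand lens lying flat, rim 83 mm across, wooden handle to 136 mm along its +x; origin under the middle of the glass; a bystander
- wand: chrome magnetic wand lying flat along its x axis, 170 mm long, 17 mm thick; origin under its middle; a bystander
- tape_roll: roll of clear lifting tape lying flat, 80 mm across, 25 mm high; a bystander
- torch: black torch lying flat along its x axis, 128 mm long, 34 mm thick; a bystander
- photo_scale: flat white L-shaped photo scale, 110 x 80 mm, 4 mm thick; a bystander
Not all that is in view belongs to the job. What is shaped like the jar_a but purple or yellow is not meant.

How it is judged:
By the outcome, as a careful person would: the job done as asked, in the order asked, and still so for the second after the job is handed in, with the robot touching nothing.
It also fails if it takes over 58 s, if anything falls off the work surface, if the arm or the gripper's body presses on something with over 40 N, if the wrist force passes 120 N, or if a joint passes its speed limit or range.

## Robot

A 6-joint arm with a two-finger parallel gripper is mounted at the origin on the work surface. World frame = base frame: x ahead of the robot, y to its left, z up, the work surface at z = 0. Lengths are in m, angles in rad, forces in N, time in s.
With the tool pointing down it reaches from about 0.35 to 0.85 m from the base axis. Payload 8.1 kg.
Tool frame: the origin (TCP) lies at the very end of the fingers, on their centre line; the grasp point (between the pads) lies 19 mm behind it (robot.pinch_z is the distance from the TCP to the grasp point, in m); y points along the fingers, x is the direction in which the jaws open and shut, and the axes are right-handed (so a half turn about y gives the same grasp; the last joint's range is limited). The gripper opens to 93 mm and grips with 3 to 60 N. Pads are 15 mm wide; open, the fingers measure 128 mm over their backs; the gripper's body (75 mm by 188 mm) begins 65 mm behind the grasp point.
Start: joints at [1.153, 0.13, 1.488, -0, 1.523, -0.085], TCP at [0.196, 0.567, 0.179] pointing down, gripper open.
Joint ranges: [-2.96, 2.96], [-0.89, 2.26], [0.02, 2.5], [-1.34, 4.48], [0, 2.73], [-2.66, 2.66]. Speed limits (rad/s): [2.39, 2.39, 2.79, 3.14, 3.14, 3.14].

## Interface

Orientations are given as a rotation vector (axis times angle).
In Python, from plant import robot gives the robot as it stands.
- The arm moves only by the shell command python3 -m inch 'ROWS' [FORCE]. ROWS is JSON, a list of rows, each a list of 5 numbers: the closure, from -1 (fully open) to 1 (shut), then the shift along the world's x, y, z in m, then the turn about the world's z in rad. A call has 1 to 8 rows; each row is the pose to reach, as a shift and turn from the pose measured when the call began; what a row does not reach only later rows make up. A row lasts 1/8 s, in which the tool goes at most 62.5 mm and 10.7 degrees, less where a joint would pass 70% of its speed; a pose out of reach is approached as far as the arm can. A call with a gripper value outside its range is refused whole. The fingers move at their own pace and stop on an object; FORCE is the grip in N (left out, the last holds). Time passes only in rows, so rows that repeat a pose let the fingers close. It gives the time, the measured TCP pose, the force and the opening at its end, in the units of the state.
- robot.read_state(): the state, without advancing time (a new reading comes with each control period).
- robot.read_camera(name): name is "scene" or "top"; returns a dict with "color" (400x640x3 uint8, red, green, blue), "mtx" (3x3 intrinsics, pixels), "dist_coeffs" ([k1, k2, p1, p2, k3] as OpenCV has them; the pictures are not rectified), "R" (3x3) and "t" (3): a world point X has camera coordinates R X + t. Camera axes: x right, y down, z forward; pixel columns grow to the right and rows downward; lengths in m; the calibration is good to about 2 mm. A picture is of the moment at which its call begins. There is no depth.
- robot.close_job(): hands the job in, once; it reports no verdict.
The state is a dict: "t": time; "q": joint angles; "dq": joint speeds; "joint_torque": joint torques, N m; "tool_pos": TCP position; "orientation": TCP orientation; "force": force on the tool from outside, world axes, zero at the start; "wrist_torque": the same for the moment, N m; "opening": finger opening in m.
Only numpy, scipy, OpenCV 4.12 (cv2) and the standard library are available. Lean on these libraries where they do the work, as an engineer would, in place of code of your own. Each camera call takes 0.05 s, during which the arm holds its last target. There are 200 camera calls.

## Working session

There is one attempt and no reset: what is moved stays moved. The work goes in short steps, Python scripts to look and compute and a shell command to move; the robot and the scene stay as the last step left them, time stands still between calls to the robot, and variables do not carry over. Pictures are saved under pics/ and viewed, about 8 in all and at most 12, crops included, and the job is handed in when it is done.

```bash
mkdir -p pics; cat > h.py <<'E'
import numpy as np,cv2
from plant import robot
def shot(n,f):
    c=robot.read_camera(n); cv2.imwrite(f,c["color"][:,:,::-1]); np.savez(f[:-4]+'.npz',**c); return c
def ray(c,uv,z):
    p=cv2.undistortPoints(np.array([[uv]],float),c["mtx"],c["dist_coeffs"])[0,0]
    d=c["R"].T@np.array([p[0],p[1],1]); o=-c["R"].T@c["t"]
    return o+d*(z-o[2])/d[2]
def proj(c,X):
    return cv2.projectPoints(np.array(X,float).reshape(-1,1,3),cv2.Rodrigues(np.array(c["R"]))[0],np.array(c["t"]),c["mtx"],c["dist_coeffs"])[0][:,0]
E
python3 - <<'E'
from h import *
for n in("scene","top"):
    c=shot(n,f"pics/{n}0.png"); print(n,-c["R"].T@c["t"])
s=robot.read_state();print(s["t"],s["tool_pos"],s["orientation"],s["opening"])
E
```

```text
scene [1.36302762 0.19543611 1.20181842]
top [0.31673337 0.02514348 1.56726816]
0.1 [0.19577576 0.56656161 0.17780731] [-1.34933467 -0.95961889  0.96190845] 0.09322182793254619
```

View pics/top0.png

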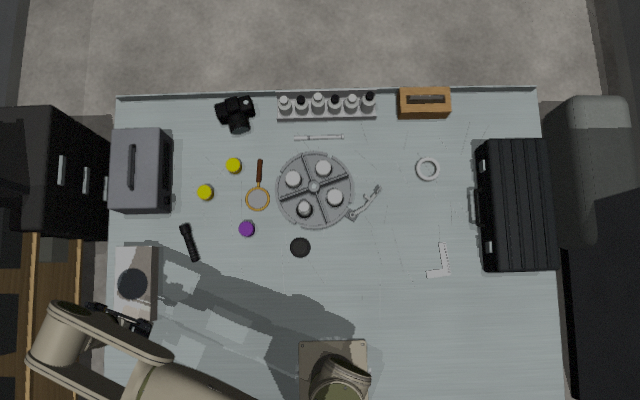

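View pics/scene0.png

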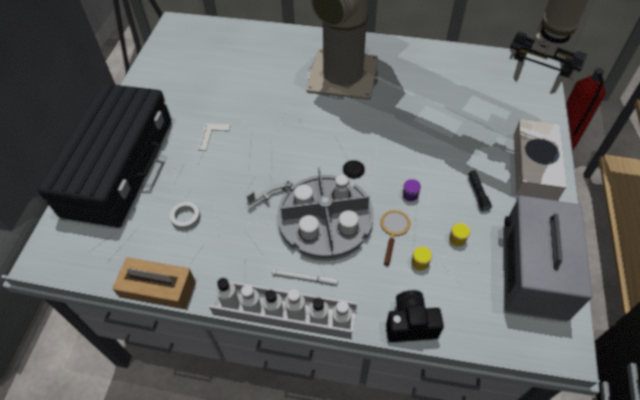

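The top view shows the tray centred at (315,189) with jars at (293,178), (323,168), (335,197), (304,209), and the latch at (350-380,188-217). In the scene view the slim candidate is at (342,186). The others there are at (304,193), (309,228), (348,224). I'll check with a close crop.

```bash
python3 - <<'E'
import cv2,numpy as np
a=cv2.imread('pics/top0.png')[140:240,260:390];b=cv2.imread('pics/scene0.png')[155:265,240:385]
a=cv2.resize(a,(780,600),interpolation=3)[:, :];b=cv2.resize(b,(780,592),interpolation=3)
cv2.imwrite('pics/ta.png',a);cv2.imwrite('pics/sb.png',b)
E
```

```text
(no output)
```

View pics/ta.png

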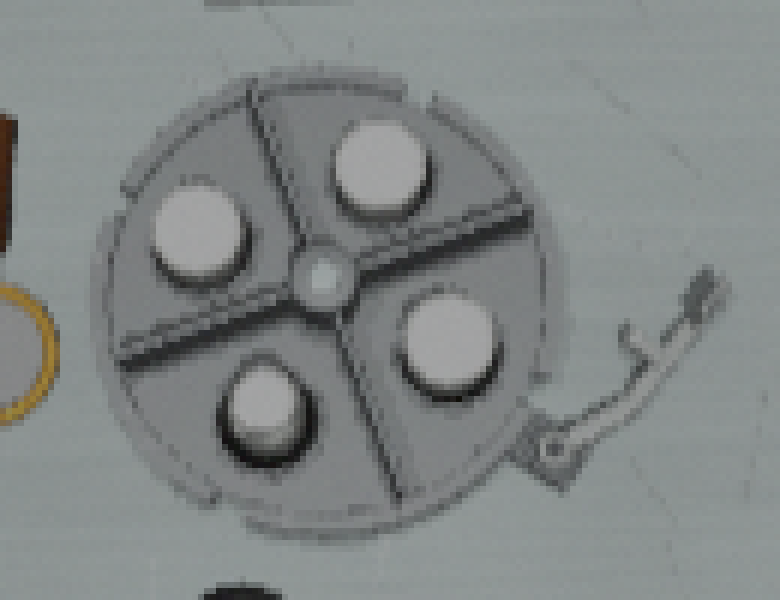

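View pics/sb.png

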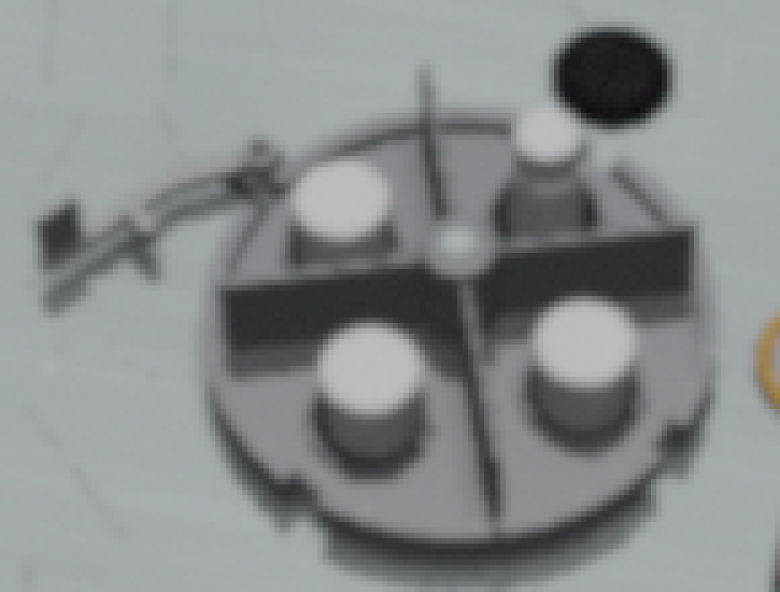

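The slim jar is the one with the narrow lid: top crop (265,400), scene (342,186). The other three have wide tops and are squat. The yellow and purple decoys stand off the tray. Next I'll fit the geometry.

```bash
cat > g.py <<'E'
from h import *
c=dict(np.load('pics/top0.npz'))
P=lambda u,v,z: ray(c,(260+(u+.5)/6-.5,140+(v+.5)/6-.5),z)
N=[P(*p,.036) for p in((118,205),(418,100),(230,505),(532,390))]
D=[P(*p,.088) for p in((252,88),(120,352),(400,497),(528,210))]
C=np.mean(N,0);C2=(D[0]+D[2])/2;C3=(D[1]+D[3])/2
a=lambda p:np.degrees(np.arctan2(*(p-C)[1::-1]))
r=lambda p:np.linalg.norm((p-C)[:2])
print('C',C,C2,C3)
for p in N:print('notch',p,r(p),a(p))
for p in D:print('div',p,r(p),a(p))
pv=P(553,448,.022);print('pivot',pv,r(pv),a(pv),'foot yaw',a(pv)-150)
t=P(703,288,.063);print('tab',t,np.linalg.norm((t-pv)[:2]))
print('jar lid',a(P(262,393,.106)))
E
python3 g.py
python3 - <<'E'
from h import *
s=robot.read_state()
import cv2;print(cv2.Rodrigues(np.array(s["orientation"]))[0].round(3))
E
```

```text
C [0.59734788 0.04690722 0.036     ] [0.59244011 0.04571365 0.088     ] [0.5973521  0.04580396 0.088     ]
notch [0.65240521 0.1595039  0.036     ] 0.1253368326295158 63.94237149972321
notch [ 0.70780064 -0.00722312  0.036     ] 0.1230036870885791 -26.108404549937248
notch [0.48508943 0.10026414 0.036     ] 0.12429369109188339 154.57805966953208
notch [ 0.54409624 -0.06491604  0.036     ] 0.12385547306517158 -115.46437610184189
div [0.70333921 0.08257038 0.088     ] 0.11183033649931151 18.596667547081914
div [0.56170823 0.15453063 0.088     ] 0.11337099166068355 108.32236428943418
div [0.481541   0.00885692 0.088     ] 0.1218977367978078 -161.81119248104156
div [ 0.63299596 -0.0629227   0.088     ] 0.11547033446634858 -72.01784922407407
pivot [ 0.5138538  -0.07617648  0.022     ] 0.14873081998903526 -124.15108676926323 foot yaw -274.1510867692632
tab [ 0.59329871 -0.15706268  0.063     ] 0.11337579474016078
jar lid 152.3766406932966
[[ 0.327 -0.001 -0.945]
 [ 0.945 -0.001  0.327]
 [-0.002 -1.     0.   ]]
```

```bash
cat > w.py <<'E'
import numpy as np
C=np.array([.5965,.0463])
def F(th,perp=-.010,r=.110):
    a=np.radians(th);return C+r*np.array([np.cos(a),np.sin(a)])+perp*np.array([-np.sin(a),np.cos(a)])
E
python3 - <<'E'
from w import *
print('approach',F(19.2,-.028), 'shift',F(19.2,-.028)-[.1958,.5666])
E
```

```text
approach [0.70958967 0.05603279] shift [ 0.51378967 -0.51056721]
```

```bash
python3 -m inch '[[1,0.035,-0.035,0.03,-0.15],[1,0.075,-0.075,0.04,-0.3],[1,0.115,-0.115,0.04,-0.45],[1,0.155,-0.155,0.04,-0.6],[1,0.195,-0.195,0.04,-0.75],[1,0.235,-0.235,0.04,-0.9],[1,0.275,-0.275,0.04,-0.9],[1,0.315,-0.315,0.04,-0.9]]'
```

```text
t: 1.1
tool_pos: [0.5116, 0.25, 0.2174]
orientation: [-1.555, -0.263, 0.267]
force: [0.0, 0.0, -0.2]
opening: 0.0177
```

```bash
python3 -m inch '[[1,0.04,-0.04,0,0],[1,0.08,-0.08,0,0],[1,0.12,-0.12,0,0],[1,0.16,-0.155,0,0],[1,0.198,-0.194,-0.01,0],[1,0.198,-0.194,-0.05,0],[1,0.198,-0.194,-0.08,0],[1,0.198,-0.194,-0.08,0]]'
python3 - <<'E'
from h import *
c=shot("scene","pics/s1.png");t=shot("top","pics/t1.png")
s=robot.read_state();print(s["t"],s["tool_pos"],s["opening"])
a=cv2.resize(c["color"][110:260,240:400,::-1],(480,450),interpolation=3)
b=cv2.resize(t["color"][130:240,260:360,::-1],(318,350),interpolation=3)
o=np.zeros((450,798,3),np.uint8);o[:,:480]=a;o[:350,480:]=b;cv2.imwrite('pics/v1.png',o)
E
```

```text
t: 2.1
tool_pos: [0.7068, 0.0557, 0.1327]
orientation: [-1.553, -0.257, 0.273]
force: [-0.5, 0.1, -0.3]
opening: 0.0006
2.2 [0.70959936 0.05608972 0.13795595] 0.0007159609113318848
```

View pics/v1.png

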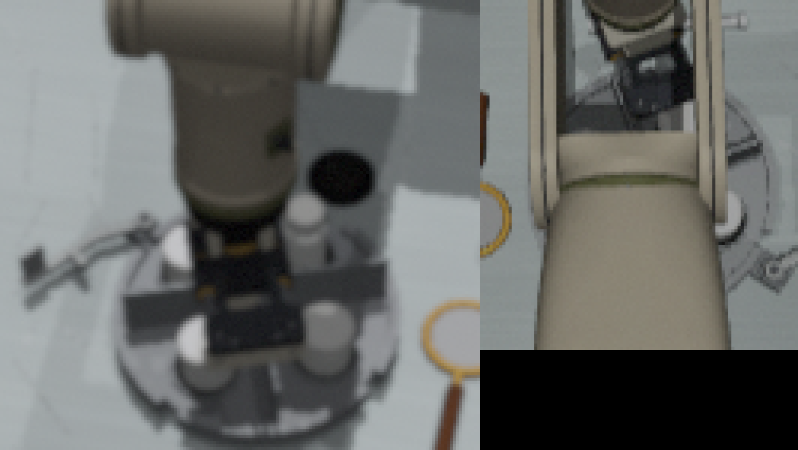

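The fingertip is above the gap on the clockwise side of the far divider, clear of the jars. Lower and then sweep.

```bash
python3 -m inch '[[1,0,0,-0.03,0],[1,0,0,-0.06,0],[1,0,0,-0.073,0],[1,0,0,-0.073,0]]'
python3 - <<'E'
from w import *
from h import robot
p0=np.array(robot.read_state()["tool_pos"])
print(p0)
for th in np.arange(20,132,7):print(round(th,1),(F(th)-p0[:2]).round(4),round(np.radians(th-19.2),3))
E
```

```text
t: 2.7
tool_pos: [0.7096, 0.0563, 0.0655]
orientation: [-1.555, -0.264, 0.267]
force: [-0.3, -0.3, 0.2]
opening: 0.0005
[0.70962652 0.05627347 0.06547714]
20 [-0.0063  0.0183] 0.014
27 [-0.0106  0.0311] 0.136
34 [-0.0163  0.0432] 0.258
41 [-0.0235  0.0546] 0.38
48 [-0.0321  0.0651] 0.503
55 [-0.0418  0.0744] 0.625
62 [-0.0527  0.0825] 0.747
69 [-0.0644  0.0891] 0.869
76 [-0.0768  0.0943] 0.991
83 [-0.0898  0.098 ] 1.114
90 [-0.1031  0.1   ] 1.236
97 [-0.1166  0.1004] 1.358
104 [-0.13    0.0992] 1.48
111 [-0.1432  0.0963] 1.602
118 [-0.1559  0.0918] 1.724
125 [-0.168   0.0859] 1.847
```

```bash
python3 -m inch '[[1,-0.003,0.009,0,0],[1,-0.006,0.018,0,0.014],[1,-0.0106,0.031,0,0.136],[1,-0.0163,0.043,0,0.258],[1,-0.0235,0.0546,0,0.38],[1,-0.0321,0.0651,0,0.503],[1,-0.0418,0.0744,0,0.625],[1,-0.0418,0.0744,0,0.625]]'
python3 - <<'E'
from h import *
c=shot("scene","pics/s2.png")
s=robot.read_state();print(s["t"],s["tool_pos"],s["opening"],s["force"])
cv2.imwrite('pics/v2.png',cv2.resize(c["color"][130:270,240:400,::-1],(640,560),interpolation=3))
E
```

```text
t: 3.7
tool_pos: [0.6677, 0.1321, 0.0664]
orientation: [-1.438, -0.751, 0.753]
force: [0.9, -0.3, 0.9]
opening: 0.0002
3.75 [0.66809316 0.13143321 0.06639329] 0.0006214630594917591 [0.39061864 0.15735957 0.14749694]
```

View pics/v2.png

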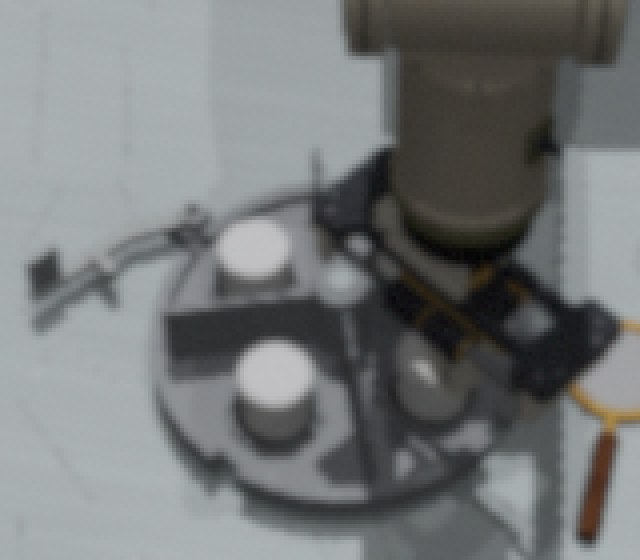

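```bash
python3 - <<'E'
from h import *
from w import *
c=dict(np.load('pics/s1.npz'))
for th in(19.2,109.2,199.2,289.2):print(th,proj(c,[*F(th,0,.119),.088]))
for p in([.5965,.0463,.088],[.7096,.0563,.0655],[.668,.1314,.0664],[.7096,.0563,.138],[.51385,-.0762,.022]):print(p,proj(c,p))
E
```

```text
19.2 [[331.3282541  239.23580702]]
109.2 [[368.53247176 194.798019  ]]
199.2 [[317.44686024 165.69406949]]
289.2 [[278.89373282 206.50636015]]
[0.5965, 0.0463, 0.088] [[324.03764542 200.6129794 ]]
[0.7096, 0.0563, 0.0655] [[319.90760976 242.28453545]]
[0.668, 0.1314, 0.0664] [[351.73389104 232.74898189]]
[0.7096, 0.0563, 0.138] [[319.49605482 227.0432052 ]]
[0.51385, -0.0762, 0.022] [[287.10941985 184.30614647]]
```

```bash
python3 - <<'E'
from h import *
t=shot("top","pics/t2.png");c=np.load('pics/s2.npz')["color"];c0=np.load('pics/scene0.npz')["color"]
f=lambda im,x,y:cv2.resize(im[y:y+100,x:x+130,::-1],(390,300),interpolation=3)
g=cv2.convertScaleAbs(f(c,275,165),alpha=1.6)
o=np.vstack([np.hstack([f(c0,275,165),g]),np.hstack([f(np.load('pics/top0.npz')["color"],260,140),cv2.convertScaleAbs(f(t["color"],260,140),alpha=1.5)])])
cv2.imwrite('pics/v3.png',o)
E
```

```text
(no output)
```

View pics/v3.png

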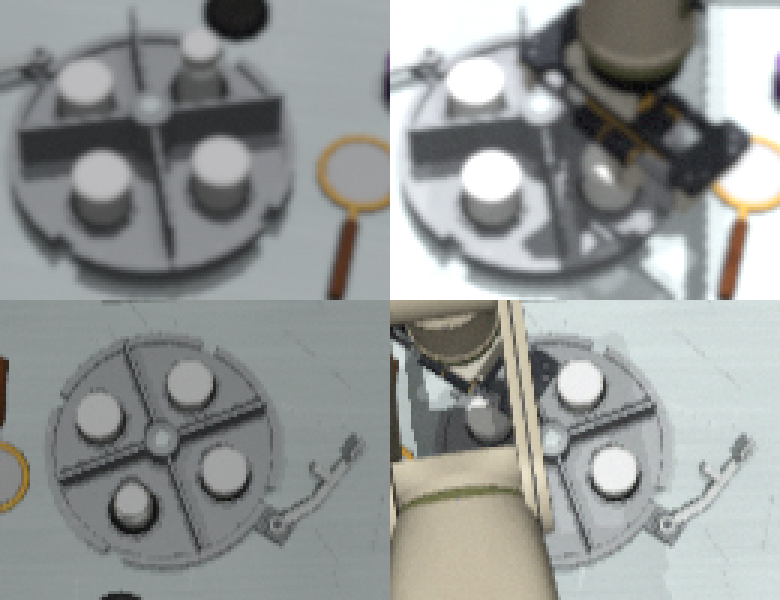

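```bash
python3 - <<'E'
from h import *
from w import *
def axes(im,c,p,yaw,x0,y0,k):
    R=np.array([np.cos(yaw),np.sin(yaw),0])
    for q,col in((p,(0,0,255)),(p+[0,0,.084],(0,255,0)),(p+[0,0,.2],(255,0,0))):
        for s in(-.06,0,.06):
            u=(proj(c,q+s*R)[0]-[x0-.5,y0-.5])*k
            cv2.circle(im,tuple(int(v) for v in u),3,col,-1)
L=[]
for f,p,yaw,x0,y0 in(('scene0',[.1958,.5666,.1778],70.9,490,10),('s2',[.668,.1314,.0664],55,290,150)):
    c=dict(np.load(f'pics/{f}.npz'));im=cv2.resize(cv2.convertScaleAbs(c["color"][y0:y0+110,x0:x0+110,::-1],alpha=1.8),None,fx=3.6,fy=3.6,interpolation=3)
    axes(im,c,np.array(p),np.radians(yaw),x0,y0,3.6);L.append(im)
cv2.imwrite('pics/v4.png',np.hstack(L))
E
```

```text
(no output)
```

View pics/v4.png

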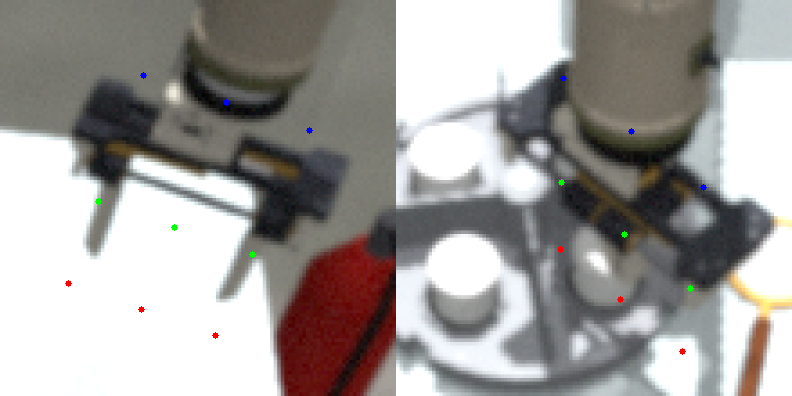

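The left panel shows the open fingertips about 38 mm above where the reported TCP projects, with no sideways error. So the real tip is roughly 38 mm higher than I assumed, and it passed over the 88 mm divider. The scene confirms the tray and jars haven't moved. I'll go back and use a lower commanded z.

```bash
python3 -m inch '[[1,0,0,0.01,-0.1],[1,0.008,-0.015,0.01,-0.2],[1,0.016,-0.03,0.01,-0.3],[1,0.024,-0.045,0.01,-0.4],[1,0.032,-0.06,0.01,-0.5],[1,0.0416,-0.0751,0.01,-0.62],[1,0.0416,-0.0751,0,-0.62],[1,0.0416,-0.0751,-0.01,-0.62]]'; python3 -m inch '[[1,0,0,-0.01,0],[1,0,0,-0.02,0],[1,0,0,-0.03,0],[1,0,0,-0.03,0]]'
```

```text
t: 4.8
tool_pos: [0.7096, 0.0561, 0.0552]
orientation: [-1.555, -0.267, 0.271]
force: [-0.2, -0.2, -0.4]
opening: 0.0007
t: 5.3
tool_pos: [0.7085, 0.0563, 0.0237]
orientation: [-1.554, -0.266, 0.273]
force: [-0.4, 0.3, 0.3]
opening: 0.0006
```

No contact at a reported z of 0.024, below the rim top, which confirms the offset. Now a short push test.

```bash
python3 -m inch '[[1,-0.001,0.009,0,0],[1,-0.005,0.018,0,0.014],[1,-0.0075,0.025,0,0.07],[1,-0.0095,0.031,0,0.136],[1,-0.0153,0.043,0,0.258],[1,-0.0153,0.043,0,0.258]]'
python3 - <<'E'
from h import *
c=shot("scene","pics/s3.png")
s=robot.read_state();print(s["t"],s["tool_pos"],s["opening"],s["force"])
a=np.load('pics/scene0.npz')["color"]
f=lambda im:cv2.resize(cv2.convertScaleAbs(im[160:265,265:395,::-1],alpha=1.3),(390,315),interpolation=3)
cv2.imwrite('pics/v5.png',np.hstack([f(a),f(c["color"])]))
E
```

```text
t: 6.05
tool_pos: [0.693, 0.1007, 0.0242]
orientation: [-1.519, -0.469, 0.475]
force: [-0.4, 0.4, 0.4]
opening: 0.0009
6.1 [0.69319056 0.10008293 0.0241246 ] 0.0007000265687904688 [ 0.03101803 -0.39925212  0.10614716]
```

View pics/v5.png

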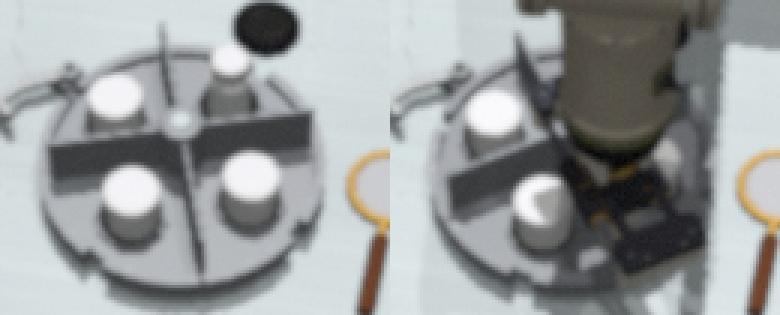

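The tray turned about 14° with the push and the jars are standing. Continue the sweep.

```bash
python3 - <<'E'
from w import *
p=np.array([.6932,.1001])
for i,th in enumerate(np.arange(41,127,7)):print(th,(F(th)-p).round(4),round(np.radians(th-34),3))
p=F(83)
print()
for i,th in enumerate(np.arange(90,127,6)):print(th,(F(th)-p).round(4),round(np.radians(th-83),3))
E
```

```text
41 [-0.0071  0.0108] 0.122
48 [-0.0157  0.0213] 0.244
55 [-0.0254  0.0306] 0.367
62 [-0.0362  0.0386] 0.489
69 [-0.0479  0.0453] 0.611
76 [-0.0604  0.0505] 0.733
83 [-0.0734  0.0542] 0.855
90 [-0.0867  0.0562] 0.977
97 [-0.1002  0.0566] 1.1
104 [-0.1136  0.0554] 1.222
111 [-0.1268  0.0525] 1.344
118 [-0.1395  0.048 ] 1.466
125 [-0.1516  0.042 ] 1.588

90 [-0.0133  0.002 ] 0.122
96 [-0.0249  0.0025] 0.227
102 [-0.0364  0.0017] 0.332
108 [-0.0478 -0.0003] 0.436
114 [-0.0589 -0.0034] 0.541
120 [-0.0697 -0.0077] 0.646
126 [-0.0799 -0.0131] 0.75
```

```bash
python3 -m inch '[[1,-0.0071,0.0108,0,0.122],[1,-0.0157,0.0213,0,0.244],[1,-0.0254,0.0306,0,0.367],[1,-0.0362,0.0386,0,0.489],[1,-0.0479,0.0453,0,0.611],[1,-0.0604,0.0505,0,0.733],[1,-0.0734,0.0542,0,0.855],[1,-0.0734,0.0542,0,0.855]]'; python3 -m inch '[[1,-0.0133,0.002,0,0.122],[1,-0.0249,0.0025,0,0.227],[1,-0.0364,0.0017,0,0.332],[1,-0.0478,-0.0003,0,0.436],[1,-0.0589,-0.0034,0,0.541],[1,-0.0650,-0.0058,0,0.6],[1,-0.0697,-0.0077,0,0.646],[1,-0.0697,-0.0077,0,0.646]]'
python3 - <<'E'
from h import *
from w import *
s=robot.read_state();print(s["t"],s["tool_pos"],s["force"],F(120))
c=shot("top","pics/t4.png")
# score of tray angle: rim ring unwrapped at z=.036 & dividers at z=.088
def prof(c,z,rs,C,):
    th=np.radians(np.arange(0,360,.5));g=cv2.cvtColor(c["color"],cv2.COLOR_RGB2GRAY)
    return np.mean([cv2.remap(g,*[m.astype(np.float32).reshape(1,-1) for m in proj(c,np.c_[C[0]+r*np.cos(th),C[1]+r*np.sin(th),0*th+z]).T],cv2.INTER_LINEAR)[0] for r in rs],0)
E
```

```text
t: 7.1
tool_pos: [0.6195, 0.1543, 0.0244]
orientation: [-1.265, -1.12, 1.125]
force: [0.7, -0.5, -0.4]
opening: 0.0004
t: 8.1
tool_pos: [0.5502, 0.1463, 0.0246]
orientation: [-0.918, -1.583, 1.586]
force: [1.1, 0.3, 0.4]
opening: 0.0003
8.1 [0.55020119 0.14631636 0.024629  ] [1.13438091 0.27252555 0.3589029 ] [0.55016025 0.14656279]
```

```bash
python3 - <<'E'
from h import *
c=shot("scene","pics/s4.png")
t=np.load('pics/t4.npz')
f=lambda im,x,y:cv2.resize(cv2.convertScaleAbs(im[y:y+130,x:x+130,::-1],alpha=1.4),(400,400),interpolation=3)
cv2.imwrite('pics/v6.png',np.hstack([f(c["color"],240,145),f(t["color"],260,120)]))
E
```

```text
(no output)
```

View pics/v6.png

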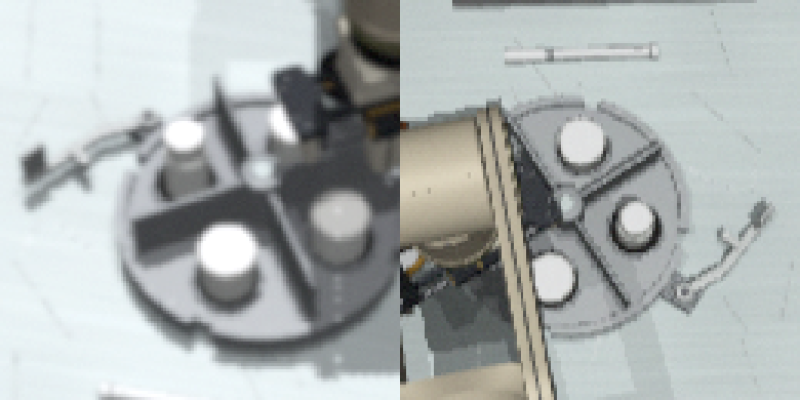

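The slim jar is now at top (635,222) beside the latch, and another notch is visible at (592,105). All jars are standing. Compute the tray angle.

```bash
python3 - <<'E'
from h import *
from w import *
c=dict(np.load('pics/t4.npz'));k=400/130
P=lambda u,v,z: ray(c,(260+(u-400+.5)/k-.5,120+(v+.5)/k-.5),z)
a=lambda p:np.degrees(np.arctan2(*(p[:2]-C)[::-1]))
r=lambda p:np.linalg.norm(p[:2]-C)
for n,p in dict(notch=P(592,105,.036),d1=P(657,145,.088),d2=P(628,302,.088),d3=P(512,112,.088),jar=P(634,215,.106)).items():print(n,a(p),r(p))
# automatic: rim brightness profile
g=cv2.cvtColor(c["color"],cv2.COLOR_RGB2GRAY)
for nm,f in(('t0','pics/top0.npz'),('t4','pics/t4.npz')):
    c=dict(np.load(f));g=cv2.cvtColor(c["color"],cv2.COLOR_RGB2GRAY);th=np.arange(-180,180,1.)
    X=[proj(c,np.c_[C[0]+q*np.cos(np.radians(th)),C[1]+q*np.sin(np.radians(th)),0*th+.036]) for q in(.122,.125,.128)]
    pr=np.mean([cv2.remap(g,x[:,0].astype(np.float32)[None],x[:,1].astype(np.float32)[None],1)[0] for x in X],0)
    m=pr-cv2.blur(pr[None],(25,1))[0]
    print(nm,[(int(th[i]),int(m[i])) for i in np.argsort(m)[:14]],[(int(th[i]),int(m[i])) for i in np.argsort(-m)[:14]])
E
```

```text
notch -13.935993243986825 0.12396545172593268
d1 -57.0321469753971 0.11445669503540154
d2 -148.71687911798196 0.11817513461336135
d3 28.11095498826658 0.11483363911190277
jar -101.6254100346747 0.0708908401353471
t0 [(150, -27), (19, -25), (-111, -23), (59, -23), (60, -22), (149, -21), (-112, -19), (-68, -16), (-67, -15), (-110, -13), (151, -11), (18, -10), (-20, -10), (20, -9)] [(-27, 24), (-26, 23), (63, 20), (64, 20), (-25, 20), (-24, 20), (-23, 18), (-117, 16), (62, 15), (-28, 14), (-116, 13), (65, 12), (155, 12), (-118, 11)]
t4 [(167, -42), (32, -37), (31, -37), (149, -28), (48, -27), (33, -27), (147, -27), (148, -26), (-99, -26), (146, -25), (49, -24), (150, -23), (-98, -23), (166, -22)] [(154, 40), (155, 40), (153, 35), (156, 33), (-14, 25), (-13, 23), (-15, 23), (162, 22), (-12, 22), (-11, 21), (161, 20), (163, 18), (37, 18), (101, 17)]
```

```bash
python3 - <<'E'
from w import *
p=F(120)
for th in(123,126,128,129.5):print(th,(F(th)-p).round(4),round(np.radians(th-120),3))
from h import *
c=dict(np.load('pics/t4.npz'));k=400/130
pv=ray(c,(260+(284+.5)/k-.5,120+(291+.5)/k-.5),.022);d=pv[:2]-C
print('pv',pv,np.linalg.norm(d),np.degrees(np.arctan2(d[1],d[0])))
c=dict(np.load('pics/s4.npz'))
pv=ray(c,(240+(151+.5)/k-.5,145+(121+.5)/k-.5),.022);d=pv[:2]-C
print('pv',pv,np.linalg.norm(d),np.degrees(np.arctan2(d[1],d[0])))
E
```

```text
123 [-0.0052 -0.0026] 0.052
126 [-0.0102 -0.0054] 0.105
128 [-0.0135 -0.0074] 0.14
129.5 [-0.0159 -0.009 ] 0.166
pv [ 0.5138786 -0.0768749  0.022    ] 0.14831841941167254 -123.85232254688083
pv [ 0.51193072 -0.07188366  0.022     ] 0.14532494795907155 -125.58656683862574
```

```bash
python3 -m inch '[[1,-0.0052,-0.0026,0,0.052],[1,-0.0102,-0.0054,0,0.105],[1,-0.0135,-0.0074,0,0.14],[1,-0.0159,-0.009,0,0.166],[1,-0.0159,-0.009,0,0.166]]'; python3 -m inch '[[1,0.011,0.008,0,0],[1,0.018,0.013,0.02,0],[1,0.018,0.013,0.06,0],[1,0.018,0.033,0.1,0],[1,-0.02,0.07,0.13,0],[1,-0.06,0.11,0.13,0],[1,-0.1,0.16,0.13,0],[1,-0.14,0.21,0.13,0]]'
python3 - <<'E'
from h import *
from w import *
s=robot.read_state();print(s["t"],s["tool_pos"],s["force"])
c=shot("top","pics/t5.png");shot("scene","pics/s5.png")
cv2.imwrite('pics/v7.png',cv2.resize(cv2.convertScaleAbs(c["color"][140:240,260:390,::-1],alpha=1.3),(780,600),interpolation=3))
E
```

```text
t: 8.82
tool_pos: [0.5345, 0.1374, 0.0247]
orientation: [-0.804, -1.696, 1.699]
force: [0.1, 1.0, 0.1]
opening: 0.0005
t: 9.82
tool_pos: [0.3957, 0.347, 0.1552]
orientation: [-0.806, -1.696, 1.697]
force: [0.5, 0.2, 0.4]
opening: 0.0008
9.825 [0.39568351 0.34698588 0.15520691] [0.53264649 0.2119794  0.42902066]
```

View pics/v7.png

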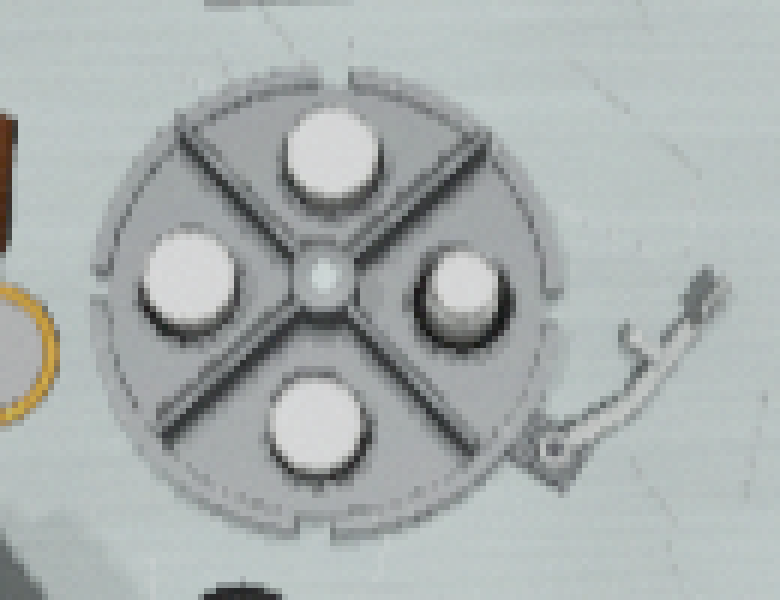

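All jars are standing in their places and the slim jar is at (465,300). The notches are at (553,307), (336,76), (100,287) and (316,528). I'll compute the angles and the tab push.

```bash
cat > m.py <<'E'
from h import *
from w import *
import sys
def meas(f):
    c=dict(np.load(f));g=cv2.cvtColor(c["color"],cv2.COLOR_RGB2GRAY).astype(np.float32);th=np.arange(-180,180,.25)
    def prof(C,rs,z):
        o=0
        for q in rs:
            x=proj(c,np.c_[C[0]+q*np.cos(np.radians(th)),C[1]+q*np.sin(np.radians(th)),0*th+z]).astype(np.float32)
            o=o+cv2.remap(g,x[:,0][None],x[:,1][None],1)[0]
        return o/len(rs)
    return prof,th
if __name__=='__main__':
    # relative rotation by circular correlation of the divider pattern (dark faces) is light-dependent; use rim notches
    c=dict(np.load('pics/t5.npz'))
    P=lambda u,v,z: ray(c,(260+(u+.5)/6-.5,140+(v+.5)/6-.5),z)
    N=np.array([P(*p,.036)[:2] for p in((553,307),(336,76),(100,287),(316,528))]);Cn=N.mean(0)
    print('centre',Cn)
    for q in(C,Cn):
        print([round(float(np.degrees(np.arctan2(*(n-q)[::-1]))),1) for n in N])
        pv=P(553,448,.022)[:2]-q;print('target',np.degrees(np.arctan2(pv[1],pv[0]))+30,np.linalg.norm(pv))
E
python3 m.py
python3 - <<'E'
import numpy as np
C=np.array([.597,.0463])
for psi in(85.0,85.8,86.6):
    a=np.radians(psi);R=np.array([[np.cos(a),-np.sin(a)],[np.sin(a),np.cos(a)]])
    pv=C+R@[-.130,.075]
    print(psi,'pivot',pv.round(4))
    for L in(.6,.5,.4,.3,.2,.1,.0):
        # arm out = clockwise (-) about pivot
        b=a-L;B=np.array([[np.cos(b),-np.sin(b)],[np.sin(b),np.cos(b)]])
        print(L,'tab',(pv+B@[-.017,-.115]).round(4),'push dir(+x of tab)',np.degrees(b).round(1))
E
```

```text
centre [0.5976302 0.0459402]
[-93.2, -3.8, 85.3, 176.5]
target -94.01117805521653 0.14775276874299023
[-93.7, -3.7, 85.8, 176.3]
target -94.45151415340446 0.14809107723855128
85.0 pivot [ 0.511  -0.0767]
0.6 tab [ 0.5891 -0.1628] push dir(+x of tab) 50.6
0.5 tab [ 0.5973 -0.1545] push dir(+x of tab) 56.4
0.4 tab [ 0.6046 -0.1455] push dir(+x of tab) 62.1
0.3 tab [ 0.611  -0.1358] push dir(+x of tab) 67.8
0.2 tab [ 0.6164 -0.1256] push dir(+x of tab) 73.5
0.1 tab [ 0.6208 -0.1148] push dir(+x of tab) 79.3
0.0 tab [ 0.624  -0.1036] push dir(+x of tab) 85.0
85.8 pivot [ 0.5127 -0.0779]
0.6 tab [ 0.592  -0.1629] push dir(+x of tab) 51.4
0.5 tab [ 0.6001 -0.1545] push dir(+x of tab) 57.2
0.4 tab [ 0.6073 -0.1454] push dir(+x of tab) 62.9
0.3 tab [ 0.6136 -0.1356] push dir(+x of tab) 68.6
0.2 tab [ 0.6188 -0.1253] push dir(+x of tab) 74.3
0.1 tab [ 0.623  -0.1144] push dir(+x of tab) 80.1
0.0 tab [ 0.6261 -0.1032] push dir(+x of tab) 85.8
86.6 pivot [ 0.5144 -0.079 ]
0.6 tab [ 0.5949 -0.1629] push dir(+x of tab) 52.2
0.5 tab [ 0.6029 -0.1545] push dir(+x of tab) 58.0
0.4 tab [ 0.61   -0.1452] push dir(+x of tab) 63.7
0.3 tab [ 0.6161 -0.1354] push dir(+x of tab) 69.4
0.2 tab [ 0.6212 -0.1249] push dir(+x of tab) 75.1
0.1 tab [ 0.6253 -0.1141] push dir(+x of tab) 80.9
0.0 tab [ 0.6282 -0.1028] push dir(+x of tab) 86.6
```

The notch is at about -93.8° against a latch target of about -94.2°, so it is aligned well inside the ±2.5° play. Now move round to behind the latch tab.

```bash
python3 -m inch '[[1,0.011,-0.033,0.01,-0.18],[1,0.022,-0.067,0.01,-0.36],[1,0.033,-0.1,0.01,-0.54],[1,0.045,-0.134,0.01,-0.72],[1,0.056,-0.167,0.01,-0.9],[1,0.067,-0.2,0.01,-1.08],[1,0.078,-0.234,0.01,-1.26],[1,0.089,-0.267,0.01,-1.44]]'; python3 -m inch '[[1,0.011,-0.033,0,-0.18],[1,0.022,-0.067,0,-0.36],[1,0.033,-0.1,0,-0.54],[1,0.045,-0.134,0,-0.72],[1,0.056,-0.167,0,-0.9],[1,0.067,-0.2,0,-1.08],[1,0.078,-0.234,0,-1.26],[1,0.089,-0.267,0,-1.44]]'; python3 - <<'E'
from h import *
s=robot.read_state();R=cv2.Rodrigues(np.array(s["orientation"]))[0];print(s["t"],s["tool_pos"],np.degrees(np.arctan2(R[1,0],R[0,0])))
E
```

```text
t: 10.92
tool_pos: [0.4831, 0.0815, 0.1654]
orientation: [-1.476, -0.639, 0.64]
force: [0.2, 0.5, -0.4]
opening: 0.0003
t: 11.92
tool_pos: [0.5729, -0.1874, 0.1653]
orientation: [-1.515, 0.494, -0.491]
force: [0.5, 0.1, 0.5]
opening: 0.0007
11.925 [ 0.57285067 -0.18738607  0.16533285] -36.01427124202014
```

```bash
python3 -m inch '[[1,0.001,0,-0.04,0],[1,0.001,0,-0.08,0],[1,0.001,0,-0.11,0],[1,0.001,0,-0.13,0],[1,0.001,0,-0.145,0],[1,0.001,0,-0.155,0],[1,0.001,0,-0.155,0]]'; python3 - <<'E'
import numpy as np
from h import robot
p=np.array(robot.read_state()["tool_pos"])[:2]
C=np.array([.597,.0463]);a=np.radians(85.8)
r=lambda b:np.array([[np.cos(b),-np.sin(b)],[np.sin(b),np.cos(b)]])
pv=C+r(a)@[-.130,.075]
for L in(.56,.48,.4,.32,.24,.16,.08,0,-.05):
    print(L,(pv+r(a-L)@[-.017-.0135,-.115]-p).round(4),round(a-L-np.pi/2-np.radians(-36),3))
E
```

```text
t: 12.8
tool_pos: [0.5738, -0.1873, 0.0101]
orientation: [-1.515, 0.494, -0.491]
force: [1.0, 0.8, -0.4]
opening: 0.0007
0.56 [0.0135 0.0168] -0.005
0.48 [0.0207 0.0231] 0.075
0.4 [0.0273 0.0299] 0.155
0.32 [0.0334 0.0372] 0.235
0.24 [0.0389 0.045 ] 0.315
0.16 [0.0437 0.0532] 0.395
0.08 [0.0479 0.0618] 0.475
0 [0.0514 0.0706] 0.555
-0.05 [0.0532 0.0763] 0.605
```

```bash
python3 -m inch '[[1,0.0135,0.0168,0,0],[1,0.0207,0.0231,0,0.075],[1,0.0273,0.0299,0,0.155],[1,0.0334,0.0372,0,0.235],[1,0.0389,0.045,0,0.315],[1,0.0437,0.0532,0,0.395],[1,0.0437,0.0532,0,0.395]]'
python3 - <<'E'
from h import *
from w import *
s=robot.read_state();print(s["t"],s["tool_pos"],s["force"])
a=shot("top","pics/t6.png");b=shot("scene","pics/s6.png")
t0=np.load('pics/t5.npz')["color"]
for n,z in(("top",a),("scene",b)):
    d=z["color"]
    cv2.imwrite(f'pics/x_{n}.png',d[:,:,::-1])
# tray motion since t5, where visible: divider direction end
E
```

```text
t: 13.68
tool_pos: [0.619, -0.1328, 0.0112]
orientation: [-1.564, 0.183, -0.182]
force: [0.1, 1.1, 0.5]
opening: 0.0004
13.675 [ 0.61903085 -0.13276304  0.01118089] [0.13952023 1.10581444 0.52035877]
```

```bash
python3 - <<'E'
from h import *
A=np.load('pics/scene0.npz')["color"].astype(int);B=np.load('pics/s6.npz')["color"].astype(int)
print('scene tab patch',A[188:206,244:258].mean(2).min(),B[188:206,244:258].mean(2).min(), A[188:206:3,244:258:2].mean(2).astype(int),B[188:206:3,244:258:2].mean(2).astype(int),sep='\n')
A=np.load('pics/top0.npz')["color"].astype(int);B=np.load('pics/t6.npz')["color"].astype(int)
print(A[184:196:2,368:384:2].mean(2).astype(int),B[184:196:2,368:384:2].mean(2).astype(int),sep='\n')
E
```

```text
scene tab patch
52.333333333333336
14.0
[[167 166 161 166 166 167 167]
 [165 162 165 161 150 155 166]
 [166 161 144 109  71 114 160]
 [164 132  67  53  53  88 146]
 [165 145  79  56  61  81 102]
 [165 146  98  82 102 119 116]]
[[ 21  16  14  20  17  19  22]
 [ 24  18  17  19  24  23  34]
 [142  75  34  27  21  26  46]
 [162 127  48  32  52  47  51]
 [ 42  37  41  64  70  58  53]
 [ 32  32  28  39  54  58  63]]
[[143 143 144 143 139 126 142 144]
 [141 142 141 138  86  97 125 144]
 [144 144 144 116  88  92 123 140]
 [144 142 140  88  76 115 113 140]
 [143 142 139  81  77 101 133 143]
 [142 138  96 138 115 133 142 142]]
[[ 52  53  46  50  48  48  55  87]
 [ 28  10  12  12  33  40  89 124]
 [ 55  64  92  63  23  54 110 116]
 [ 56  68 115 108  18  76 116 115]
 [ 38  59 103  70  20  71 116 118]
 [ 15  13  17  16  20  75 114 114]]
```

```bash
python3 -m inch '[[1,0.002,0.004,0,0.04],[1,0.003,0.0075,0,0.08],[1,0.0045,0.011,0,0.12],[1,0.0055,0.014,0,0.16],[1,0.0055,0.014,0,0.16]]'; python3 -m inch '[[1,0,0.002,0,0],[1,0,0.002,0,0]]';python3 -m inch '[[1,0,0.002,0,0],[1,0,0.002,0,0]]'
```

```text
t: 14.4
tool_pos: [0.6237, -0.1193, 0.0107]
orientation: [-1.571, 0.059, -0.057]
force: [-0.3, -0.5, 1.4]
opening: 0.0005
t: 14.65
tool_pos: [0.6237, -0.1172, 0.0106]
orientation: [-1.571, 0.059, -0.057]
force: [0.4, -0.4, -0.8]
opening: 0.0001
t: 14.9
tool_pos: [0.6236, -0.1151, 0.0107]
orientation: [-1.571, 0.059, -0.057]
force: [1.0, 0.1, 0.3]
opening: 0.0007
```

```bash
python3 -m inch '[[1,0,0.002,0,0],[1,0,0.002,0,0]]';python3 -m inch '[[1,0,0.002,0,0],[1,0,0.002,0,0]]';python3 -m inch '[[1,0,0.002,0,0],[1,0,0.002,0,0]]'
```

```text
t: 15.15
tool_pos: [0.6237, -0.114, 0.0107]
orientation: [-1.573, 0.059, -0.058]
force: [0.5, -4.9, -1.0]
opening: 0.0003
t: 15.4
tool_pos: [0.6237, -0.1139, 0.0108]
orientation: [-1.575, 0.059, -0.058]
force: [0.5, -8.4, -2.1]
opening: 0.0003
t: 15.65
tool_pos: [0.6237, -0.114, 0.0109]
orientation: [-1.578, 0.059, -0.059]
force: [1.1, -9.1, -0.4]
opening: 0.0004
```

A firm stop at y = -0.114, where home was predicted. A rim stop would have come about 11 mm earlier. Back off, clear and verify.

```bash
python3 -m inch '[[1,0,-0.02,0,0],[1,0,-0.045,0.01,0],[1,0,-0.05,0.05,0],[1,0,-0.06,0.1,0],[1,-0.03,-0.1,0.14,0],[1,-0.07,-0.15,0.14,0],[1,-0.11,-0.2,0.14,0],[1,-0.15,-0.25,0.14,0]]'
python3 - <<'E'
from h import *
s=robot.read_state();print(s["t"],s["tool_pos"])
c=shot("top","pics/t7.png");d=shot("scene","pics/s7.png")
b=cv2.resize(cv2.convertScaleAbs(d["color"][160:260,240:390,::-1],alpha=1.3),(345,230),interpolation=3)
a=cv2.resize(cv2.convertScaleAbs(c["color"][148:232,270:380,::-1],alpha=1.3),(786,600),interpolation=3)
o=a.copy();o[:1]=0
# inset scene bottom-left stays off the tray: separate canvas
z=np.zeros((600,800,3),np.uint8);a2=cv2.resize(a,(445,340));z[:340,:445]=a2;z[:230,450:795]=b
e=cv2.resize(cv2.convertScaleAbs(c["color"][180:220,325:375,::-1],alpha=1.3),(325,260),interpolation=3);z[340:600,:325]=e
e=cv2.resize(cv2.convertScaleAbs(d["color"][172:222,240:320,::-1],alpha=1.3),(416,260),interpolation=3);z[340:600,335:751]=e
cv2.imwrite('pics/v8.png',z)
E
```

```text
t: 16.65
tool_pos: [0.4758, -0.3614, 0.1512]
orientation: [-1.578, 0.059, -0.06]
force: [0.8, 0.3, 0.4]
opening: 0.0007
16.65 [ 0.47583148 -0.36138894  0.15124989]
```

View pics/v8.png

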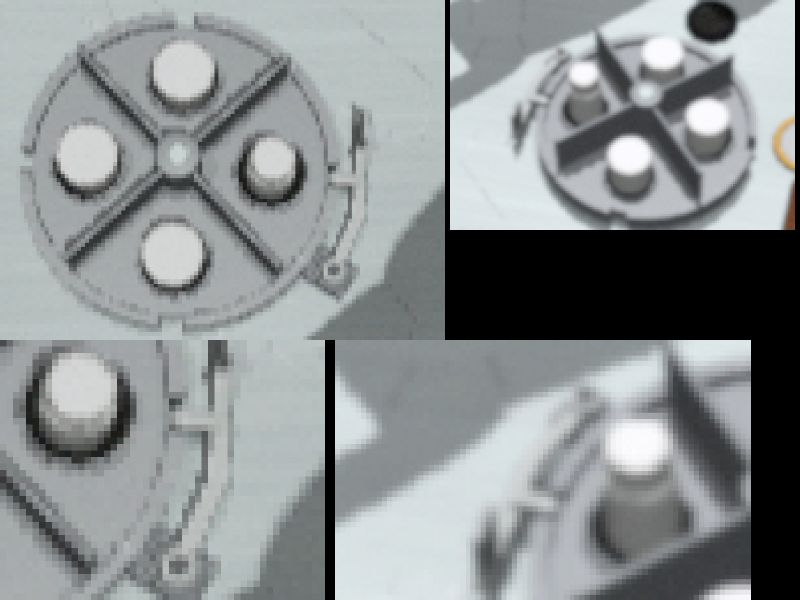

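The nose sits in the notch beside the slim jar (lower-left crop, (185,420)). All four jars stand in their wells and the bystanders are untouched. One numeric check of the arm angle before handing in.

```bash
python3 - <<'E'
from h import *
c=dict(np.load('pics/t7.npz'));k=445/110
P=lambda u,v,z: ray(c,(270+(u+.5)/k-.5,148+(v+.5)/k-.5),z)
pv=P(334,270,.022);t=P(360,114,.063);d=(t-pv)[:2]
print(pv,t,np.degrees(np.arctan2(d[1],d[0])),'home expected',-98.41+85.8,np.linalg.norm(d))
for u,v in((185,20),(27,160),(172,323)):
    n=P(u,v,.036)[:2]-[.5972,.0462];print(np.degrees(np.arctan2(n[1],n[0])))
a=np.load('pics/top0.npz')["color"].astype(int);b=c["color"].astype(int);m=np.abs(a-b).sum(2)>60
print('changed px away from tray by area: left',m[130:270,165:272].sum(),'wand',m[128:144,285:350].sum(),'cap',m[235:260,285:313].sum())
E
```

```text
[ 0.51343941 -0.0775918   0.022     ] [ 0.63345952 -0.09998654  0.063     ] -10.569367680926097 home expected -12.61 0.12209157188628059
-3.4693232584283606
85.23193898433892
176.2692328118107
changed px away from tray by area: left 526 wand 0 cap 127
```

```bash
python3 -c "
from plant import robot
print(robot.close_job())"
```

```text
the job is handed in; nothing more can be done
None
```

The slim jar's notch now faces the latch arm. The latch nose is in that notch as far as I could measure, and the job is handed in at about 17 s of the 58 s.

**What I did:** with the closed fingertip I pushed the turntable about 112° round by one divider. I then pushed the latch tab towards the tray until it met a firm stop of about 9 N, and withdrew the arm clear of everything.

**Last checks:**
- **Notch:** its last measured direction before latching was −93.8°, against about −94.2° for the latch. The play is roughly ±2.5°.
- **Latch:** the fingertip stopped where home was predicted. If the rim had blocked the nose, it would have stopped about 11 mm earlier. The last picture shows the nose in the notch beside the slim jar.
- **Jars:** all four are standing in their wells.

**What disagreed:**
- **Fingertip height:** the real fingertip sat about 38 mm higher than the reported TCP. My first sweep therefore passed over the divider and touched nothing. I corrected the height and repeated it.
- **Latch angle:** the final camera estimate of the arm was about 2° past nominal home. I take this as pixel error.
- **Surroundings:** a rough picture comparison showed changed pixels near the lens cap and the area to its left. I put these down to arm shadows, since no low move went near those objects, but I did not check further.

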